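Stack wooden strips crosswise to dry on a model maker's bench

ROBOT

A 7-joint arm with a two-finger parallel gripper is mounted at the origin on the work surface. World frame = base frame: x ahead of the robot, y to its left, z up, the work surface at z = 0. Lengths are in m, angles in rad, forces in N, time in s.
With the tool pointing down it reaches from about 0.425 to 0.8 m from the base axis. Payload 8.3 kg.
Tool frame: the origin (TCP) lies at the very end of the fingers, on their centre line; the grasp point (between the pads) lies behind it (r.grip_depth is the z of the grasp point in the tool frame, in m); z points along the fingers, y is the line along which they close (so a half turn about z gives the same grasp; the last joint's range is limited). The gripper opens to 85 mm and grips with 20 to 120 N. Pads are 22 mm wide; open, the fingers measure 114 mm over their backs; the gripper's body (76 mm by 85 mm) begins 54 mm behind the grasp point. The pads swing forward as they close: fully open they stand 13 mm farther back than shut.
Start: joints at [1.158, 0.383, 0.016, 1.37, -0.006, 1.388, -0.046], TCP at [0.214, -0.587, 0.231] pointing down, gripper open.
Joint ranges: [-2.95, 2.95], [-0.25, 2.06], [-1.52, 1.56], [0.18, 2.33], [-1.44, 4.58], [0.02, 2.06], [-3.01, 3.01]. Speed limits (rad/s): [2.39, 2.39, 3.01, 3.01, 3.14, 3.14, 3.14].

INTERFACE

Orientations are given as a unit quaternion [w, x, y, z].
In Python, from rig import r gives the robot as it stands.
- The arm moves only by the tool servo_tool, never from a script. Its argument "plan" is one flat list of numbers, 7 for each row, row after row: the shift along the tool's x, y, z in mm, then the turn, a rotation vector about the tool's x, y, z in degrees, then the finger opening in mm, from 0 to 85.4. A call has 1 to 20 rows; each row shifts and turns the commanded pose from where the row before left it, along the tool's axes as they then stand; what a row does not reach is not made up. A row lasts 1/8 s, in which the tool goes at most 62.5 mm and 10.7 degrees, less where a joint would pass 70% of its speed; a pose out of reach is approached as far as the arm can. A call with a gripper value outside its range is refused whole. The fingers move at their own pace and stop on an object; "force" is the grip in N (left out, the last holds). Time passes only in rows, so rows that do not move let the fingers close. It gives the time, the measured TCP pose, the force, the opening and the grip force at its end, in the units of the state.
- r.get_state(): the state, without advancing time (a new reading comes with each control period).
- r.capture(name): name is "side" or "top"; returns a dict with "image" (420x560x3 uint8, red, green, blue), "camera_matrix" (3x3 intrinsics, pixels), "origin" and "orientation" of the camera in the world. Camera axes: x right, y down, z forward; pixel columns grow to the right and rows downward; lengths in m; the calibration is good to about 2 mm. A picture is of the moment at which its call begins. There is no depth.
- r.finish_job(): hands the job in; it is judged then, once.
The state is a dict: "clock": time; "qpos": joint angles; "qvel": joint speeds; "joint_efforts": joint torques, N m; "tcp_pos": TCP position; "tcp_rot": TCP orientation; "wrist_force": force on the tool from outside, world axes, zero at the start; "torque": the same for the moment, N m; "width": finger opening in m; "grasp_force": force on a finger pad.
Only numpy, scipy, OpenCV 4.12 (cv2) and the standard library are available. Lean on these libraries where they do the work, as an engineer would, in place of code of your own. Each camera call takes 0.05 s, during which the arm holds its last target. There are 200 camera calls.

TASK

Build up the crosswise drying stack on the plywood board: first complete its lower layer with either of the two strips that lie flat on the bench, then lay the other one and the full-length strip that stands on edge in the rack flat across that layer, one above each runner of the board. The rack's strip must already be flat when it meets the stack, never tipped over on it, so it will need to be put down, turned over and taken again across its width; do not drop strips on the stack. Leave the jars, the canister, the nippers and the other things in the rack where they are.

Things in the scene. Friction and masses are not known exactly. Their poses are not given: they have to be found in the camera images.
- board: Fixed plywood drying board, 160 x 160 x 12 mm, origin under its centre, z up. Two runners (22 wide, 12 high, 150 long) on it along its y axis at x = -45 and +45 mm, tops 24 mm over the bench. Lower strips lie on them along board x at y = -45 (already laid) and +45 mm (to do); top strips on those along board y at x = -45 and +45 mm.
- low_place (a point): Where the middle of the lower layer's missing strip belongs: board (0, 45, 30) mm; axes as the board's, strip along board x.
- top_place_near (a point): Where the middle of one top strip belongs: board (-45, 0, 42) mm, strip flat and along board y.
- top_place_far (a point): Where the middle of the other top strip belongs: board (45, 0, 42) mm, strip flat and along board y.
- laid_strip: Pale wooden strip, 150 mm long, 30 mm wide, 12 mm thick, about 35 g. Origin at its middle; x along its length, y across its width, z through its thickness. It already lies loose on the runners at board y = -45 mm: it must stay there.
- flat_strip_a: Pale wooden strip lying flat on the bench, nearer the robot: 150 mm long, 30 mm wide, 12 mm thick, about 35 g. Origin at its middle; x along its length, y across its width, z through its thickness (up).
- flat_strip_b: Pale wooden strip lying flat on the bench, farther from the robot: the same size, axes and origin as flat_strip_a.
- rack: Fixed low grey rack, base plate 130 x 164 x 6 mm, origin under its centre, z up. Three slots along its x at y = -64, 0, +64 mm, each 15 mm wide between posts that stand 22 mm over the bench at x = -45 and +45 mm, open between them. One slot holds the full-length strip on edge, the others a short offcut and a sanding stick.
- edge_strip: Pale wooden strip, 150 mm long, 30 wide, 12 thick, about 35 g, on edge in a slot of the rack, its lower edge 6 and upper edge 36 mm over the bench. Origin at its middle; x along its length, y through its thickness (level at the start, up or down once it lies flat), z across its width (up at the start).
- sanding_stick: Bystander: dark grey sanding stick, 135 x 12 x 24 mm, on edge in another slot of the rack. Origin at its middle, x along its length.
- offcut: Bystander: short plywood offcut, 112 x 12 x 20 mm, on edge in another slot of the rack. Origin at its middle, x along its length.
- jar_a: Bystander: paint jar, 34 mm across, 55 mm high with a finned cap. Origin under its centre.
- jar_b: Bystander: paint jar, 34 mm across, 55 mm high with a finned cap. Origin under its centre.
- jar_c: Bystander: paint jar, 34 mm across, 44 mm high with a flat cap. Origin under its centre.
- jar_d: Bystander: paint jar, 34 mm across, 55 mm high with a finned cap. Origin under its centre.
- canister: Bystander: white plastic canister, 34 mm across, 52 mm high. Origin under its centre.
- nippers: Bystander: nippers lying on the bench, 115 mm long, 14 mm high. Origin at the pivot, jaws to +x.

How it is judged:
By the outcome, as a careful person would: the job done as asked, in the order asked, and still so for the second after the job is handed in, with the robot touching nothing.
It also fails if it takes over 66 s, if anything falls off the work surface, if the arm or the gripper's body presses on something with over 40 N, if the wrist force passes 120 N, or if a joint passes its speed limit or range.

## Working session

There is one attempt and no reset: what is moved stays moved. The work goes in short steps, Python scripts to look and compute and a tool call to move; the robot and the scene stay as the last step left them, time stands still between calls to the robot, and variables do not carry over. Pictures are saved under pics/ and viewed, at most 10 in all, crops included, and the job is handed in when it is done.

Besides the shell and the picture viewer there is one more tool, called as name(argument=value, ...), one argument or row to a line, values as JSON. servo_tool: Moves the arm, as the interface text tells. Its arguments: {"type":"object","properties":{"plan":{"type":"array"},"force":{"type":"number"}},"required":["plan"]}

```bash
mkdir -p pics; ls; python3 - <<'E'
from rig import r
import cv2
s=r.get_state(); print({k:(v.tolist() if hasattr(v,'tolist') else v) for k,v in s.items()}, r.grip_depth)
for n in("side","top"):
    c=r.capture(n); cv2.imwrite(f"pics/{n}0.png",c["image"][:,:,::-1]); print(n,c["camera_matrix"],c["origin"],c["orientation"])
E
```

```text
pics
{'clock': 0.0, 'qpos': [1.1580947066259544, 0.38421186548390335, 0.016371710301616573, 1.3711260070903566, -0.0063236161423363, 1.3881696161216694, -0.04651304985056965], 'qvel': [-0.00016165958848145078, -0.0010648359148901754, 0.00126703544342489, 0.00041644369941235855, -0.0012360453882853525, 0.0015870439785082746, 0.0013067453202509302], 'joint_efforts': [9.395322877026047e-05, -62.76015758514404, 0.8445611782371998, -37.18187212944031, 0.016587440622970462, 0.014234693662729114, -3.217371158825699e-05], 'tcp_pos': [0.21407429441859616, -0.5866843877140808, 0.23030795241375993], 'tcp_rot': [-0.0009183894037631961, 0.9847391413115661, 0.17403434329649592, -0.0001657806374572646], 'wrist_force': [0.49999440869233097, -0.777314557706032, 0.24292231230129588], 'torque': [0.04865138349318913, -0.027790319438957607, 0.09895197486561019], 'grasp_force': 0.0, 'width': 0.08527506247855829} -0.0187
side [[507.10821983   0.         269.55660523]
 [  0.         507.10821983 210.56873663]
 [  0.           0.           1.        ]] [ 0.4421438  -0.64716428  0.71750467] [-0.37981229  0.92117286 -0.07781856  0.03357776]
top [[484.97560453   0.         282.28231684]
 [  0.         484.97560453 200.98990909]
 [  0.           0.           1.        ]] [0.39790228 0.01114387 1.16202577] [ 0.04357978 -0.69874143  0.71231633 -0.04966546]
```

View pics/top0.png

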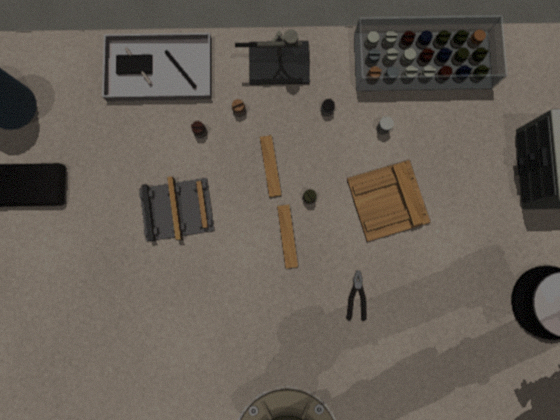

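View pics/side0.png

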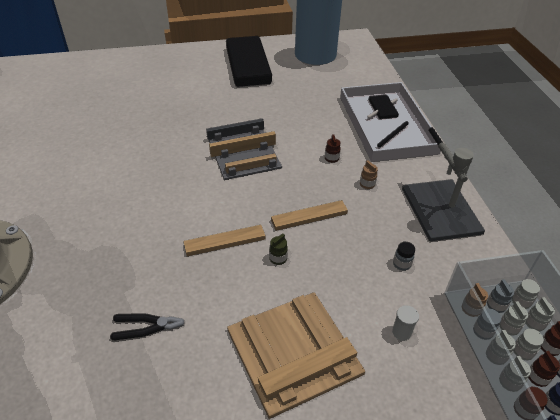

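The top view shows strip a at (288,237), b at (270,166), the edge strip at (175,208) in the middle slot, and the board at (388,200) with the laid strip on its right. World +x is image up and +y is image left. The side view shows the same layout, with the board at (295,350) and the rack at (243,150).

```bash
cat > h.py <<'E'
import numpy as np, cv2
from scipy.spatial.transform import Rotation as R
from rig import r
def rot(q): return R.from_quat([q[1],q[2],q[3],q[0]]).as_matrix()
def ray(c,p):
    d=np.linalg.inv(c["camera_matrix"])@np.array([p[0],p[1],1.]); return c["origin"],rot(c["orientation"])@d
def cast(c,p,z):
    o,d=ray(c,p); return o+d*(z-o[2])/d[2]
def tri(c1,p1,c2,p2):
    o1,d1=ray(c1,p1);o2,d2=ray(c2,p2)
    t=np.linalg.lstsq(np.stack([d1,-d2],1),o2-o1,rcond=None)[0]
    a,b=o1+d1*t[0],o2+d2*t[1]; return (a+b)/2,np.linalg.norm(a-b)
def proj(c,X):
    v=c["camera_matrix"]@(rot(c["orientation"]).T@(np.asarray(X)-c["origin"])); return v[:2]/v[2]
def wood(c,vmin=60):
    h=cv2.cvtColor(c["image"],cv2.COLOR_RGB2HSV); return cv2.inRange(h,(8,95,vmin),(22,255,255))
def comps(m,amin=150):
    cs,_=cv2.findContours(m,cv2.RETR_EXTERNAL,cv2.CHAIN_APPROX_NONE)
    return [k for k in cs if cv2.contourArea(k)>amin]
E
python3 - <<'E'
from h import *
for n in("top","side"):
    c=r.capture(n); m=wood(c)
    for k in comps(m):
        rc=cv2.minAreaRect(k); print(n,np.round(rc[0],1),np.round(rc[1],1),round(rc[2],1),cv2.contourArea(k),[np.round(cast(c,p,.012)[:2]*1000).tolist() for p in cv2.boxPoints(rc)])
    big=cv2.resize(c["image"],None,fx=4,fy=4,interpolation=cv2.INTER_CUBIC)
    mm=cv2.resize(m,None,fx=4,fy=4,interpolation=cv2.INTER_NEAREST)
    def cr(x,y,w,h): return big[4*y:4*(y+h),4*x:4*(x+w)]
    if n=="top": a=np.hstack([cr(130,150,100,100),cr(338,150,100,100)])
    else: a=np.hstack([cr(195,100,100,100),cv2.resize(cr(215,285,160,135),(400,400))])
    cv2.imwrite(f"pics/z_{n}.png",a[:,:,::-1])
E
```

```text
top [287.  236.2] [63.1 12.6] 82.2 710.0 [[539.0, 14.0], [543.0, -16.0], [394.0, -33.0], [391.0, -4.0]]
top [201.5 204. ] [46.8  5.6] 81.6 199.0 [[602.0, 208.0], [604.0, 194.0], [492.0, 178.0], [490.0, 191.0]]
top [173.6 208.1] [63.   5.5] 82.3 273.0 [[613.0, 277.0], [615.0, 263.0], [465.0, 242.0], [463.0, 255.0]]
top [388.1 200.1] [66.8 66.8] 72.8 4237.5 [[603.0, -156.0], [649.0, -312.0], [493.0, -351.0], [449.0, -197.0]]
top [270.1 165.7] [61.  12.3] 80.8 671.0 [[710.0, 53.0], [714.0, 23.0], [565.0, 2.0], [561.0, 32.0]]
side [296.1 349.8] [100.9 106.7] 65.0 9640.0 [[450.0, -203.0], [624.0, -142.0], [646.0, -316.0], [493.0, -358.0]]
side [224.1 239.8] [15.2 80.4] 77.9 1107.0 [[392.0, -7.0], [542.0, 11.0], [542.0, -28.0], [395.0, -44.0]]
side [309.1 214.8] [14.3 75. ] 77.0 962.5 [[562.0, 28.0], [715.0, 50.0], [711.0, 11.0], [562.0, -9.0]]
side [250.9 162.8] [ 9.4 50. ] 78.7 215.5 [[493.0, 202.0], [603.0, 218.0], [602.0, 186.0], [493.0, 171.0]]
side [242.7 143.4] [12.7 65.9] 78.7 530.0 [[464.0, 276.0], [616.0, 300.0], [614.0, 253.0], [466.0, 231.0]]
side [227.5  21.5] [ 43. 127.] 90.0 2780.5 [[383.0, 1078.0], [801.0, 1010.0], [741.0, 714.0], [375.0, 774.0]]
```

View pics/z_top.png

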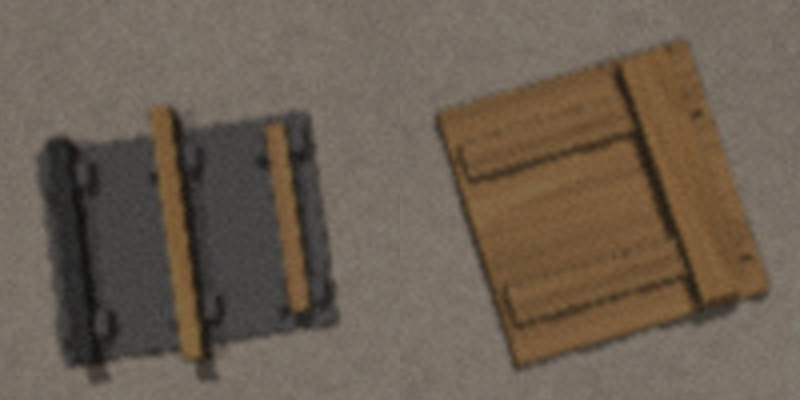

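View pics/z_side.png

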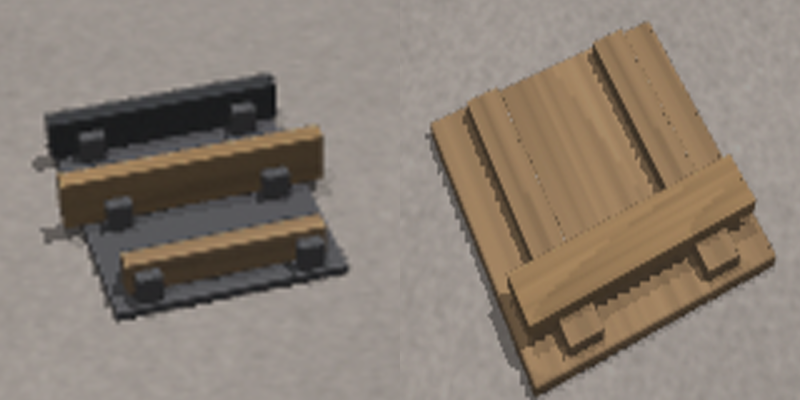

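The zoomed views show the board's free corners and both runners clearly, with the laid strip lying across the runners. The edge strip stands in the middle slot, clear of the offcut and the stick. Next I triangulate the board corners, strip corners and strip ends.

```bash
python3 - <<'E'
from h import *
T=r.capture("top");S=r.capture("side")
f=lambda x:np.round(np.array(x)*1000,1)
bc={"++":((346.75,178),(315,292.4)),"-+":((367.5,242),(227.8,327.2))}
for k,(a,b) in bc.items():
    X,e=tri(T,a,S,b); print("board",k,f(X),f(e),"cast12",f(cast(T,a,.012)[:2]),f(cast(S,b,.012)[:2]))
for k,b in {"+-":(365,372.7),"--":(269,417.3)}.items(): print(k,f(cast(S,b,.012)[:2]))
for p in [(393.3,166.3),(410.5,160),(430,222.5),(413,227.5)]: print("laid top36",f(cast(T,p,.036)[:2]))
# refined strips: centroid + PCA at mid height (top view)
for c,n in((T,"top"),(S,"side")):
    m=wood(c)
    lab,L,st,ce=cv2.connectedComponentsWithStats(m)
    for i in range(1,lab):
        if 150<st[i,4]<1300:
            ys,xs=np.nonzero(L==i); P=np.stack([xs,ys],1).astype(float)
            for z in (.009,.036):
                g=np.array([cast(c,p,z)[:2] for p in P]); ctr=g.mean(0); w,v=np.linalg.eigh(np.cov(g.T)); d=v[:,1]*np.sign(v[0,1])
                print(n,np.round(ce[i],1),"z",z,f(ctr),"yaw",np.round(np.degrees(np.arctan2(d[1],d[0])),1),"LxW",f(np.sqrt(12*w[::-1])))
# strip height: top-face corners seen in both views via long/upper edges: end points of upper contour
def quad(c,near):
    k=min(comps(wood(c)),key=lambda k:np.hypot(*(np.array(cv2.minAreaRect(k)[0])-near)))
    P=k[:,0].astype(float); return P
for nm,a,b in(("A",(287,236),(224,240)),("B",(270,166),(309,215)),("E",(173.6,208),(242.7,143.4))):
    PT=quad(T,a);PS=quad(S,b)
    # far (+y) long top edge: left edge in top image / upper edge in side image
    lt=np.polyfit(*(lambda Q:(Q[:,1],Q[:,0]))(np.array([(PT[PT[:,1]==y][:,0].min()-.5,y) for y in np.unique(PT[:,1])[6:-6]])),1)
    ls=np.polyfit(*(lambda Q:(Q[:,0],Q[:,1]))(np.array([(x,PS[PS[:,0]==x][:,1].min()-.5) for x in np.unique(PS[:,0])[8:-8]])),1)
    # for mid of the edge in top: intersect its ray with plane of side edge line
    y=(PT[:,1].min()+PT[:,1].max())/2; p=(np.polyval(lt,y),y)
    o,d=ray(T,p); o2,d1=ray(S,(200,np.polyval(ls,200)));_,d2=ray(S,(300,np.polyval(ls,300)))
    n=np.cross(d1,d2); t=n@(o2-o)/(n@d); print(nm,"far top edge mid",f(o+d*t))
E
```

```text
board ++ [ 605.5 -157.6    6.5] 2.1 cast12 [ 603.4 -156.7] [ 605.3 -161.4]
board -+ [ 450.7 -201.     7.2] 3.6 cast12 [ 448.7 -200.2] [ 452.4 -203.9]
+- [ 645.2 -315.5]
-- [ 493.  -357.2]
laid top36 [ 625.2 -264.6]
laid top36 [ 639.7 -306.3]
laid top36 [ 490.2 -343.7]
laid top36 [ 479.3 -303.3]
top [270.1 165.9] z 0.009 [637.3  27.5] yaw 8.1 LxW [151.3  29.4]
top [270.1 165.9] z 0.036 [631.7  27.2] yaw 8.1 LxW [147.7  28.7]
top [173.6 208.3] z 0.009 [538.3 259.7] yaw 8.1 LxW [153.2  12.9]
top [173.6 208.3] z 0.036 [535.  253.9] yaw 8.1 LxW [149.6  12.6]
top [201.5 203.9] z 0.009 [547.6 193.2] yaw 8.2 LxW [115.8  12.5]
top [201.5 203.9] z 0.036 [544.1 188.9] yaw 8.2 LxW [113.1  12.2]
top [287.2 236.5] z 0.009 [465.9 -10.2] yaw 6.7 LxW [149.4  29.6]
top [287.2 236.5] z 0.036 [464.3  -9.7] yaw 6.7 LxW [146.   28.9]
side [240.8 142.9] z 0.009 [535.5 271.3] yaw 11.3 LxW [153.2  42.9]
side [240.8 142.9] z 0.036 [532.  236.3] yaw 11.3 LxW [147.4  41.2]
side [251.4 161.7] z 0.009 [549.5 201.2] yaw 8.3 LxW [100.4  31.7]
side [251.4 161.7] z 0.036 [545.4 168.9] yaw 8.3 LxW [96.6 30.5]
side [308.7 214.8] z 0.009 [636.9  22.5] yaw 8.5 LxW [150.3  37.1]
side [308.7 214.8] z 0.036 [629.5  -3. ] yaw 8.5 LxW [144.6  35.7]
side [223.7 239.9] z 0.009 [466.2 -15.1] yaw 6.7 LxW [149.1  37.1]
side [223.7 239.9] z 0.036 [465.3 -39.2] yaw 6.7 LxW [143.4  35.7]
A far top edge mid [465.9   4.7   8.1]
B far top edge mid [638.5  42.5   8.2]
E far top edge mid [536.1 261.3  32.1]
```

```bash
python3 - <<'E'
from h import *
T=r.capture("top");S=r.capture("side")
f=lambda x:np.round(np.array(x)*1000,1)
yaw=np.radians(15.4)
for n,c,near,c0 in(("top",T,(388,200),np.array([.5474,-.2555])),("side",S,(296,350),np.array([.549,-.2595]))):
    k=min(comps(wood(c)),key=lambda k:np.hypot(*(np.array(cv2.minAreaRect(k)[0])-near)))
    ctr=np.array(near); P=k[:,0].astype(float); P=P+.5*(P-ctr)/np.linalg.norm(P-ctr,axis=1)[:,None]
    Rm=np.array([[np.cos(yaw),np.sin(yaw)],[-np.sin(yaw),np.cos(yaw)]])
    for z in(.012,0.):
        G=(np.array([cast(c,p,z)[:2] for p in P])-c0)@Rm.T*1000
        for nm,s,ax in(("+x",1,0),("-x",-1,0),("+y",1,1),("-y",-1,1)):
            o=1-ax
            sel=(abs(G[:,ax]*s-80)<9)&(abs(G[:,o])<70)
            if ax==0: sel&=(G[:,1]>-15)
            if sel.sum()<8: continue
            q=G[sel]; p1=np.polyfit(q[:,o],q[:,ax],1); res=q[:,ax]-np.polyval(p1,q[:,o]); g=abs(res)<2.5
            p1=np.polyfit(q[g][:,o],q[g][:,ax],1); print(n,"z",z,nm,"at0",np.round(p1[1],1),"dyaw",np.round(np.degrees(np.arctan(p1[0]))*(1 if ax else -1),2),g.sum(),np.round(res[g].std(),2))
E
```

```text
top z 0.012 +x at0 81.0 dyaw 0.56 33 0.73
top z 0.012 -x at0 -78.4 dyaw -0.05 33 0.75
top z 0.012 +y at0 81.2 dyaw 0.27 55 0.76
top z 0.012 -y at0 -78.0 dyaw -0.12 54 0.68
top z 0.0 +x at0 82.6 dyaw 0.47 33 0.73
top z 0.0 -x at0 -78.4 dyaw -0.11 33 0.78
top z 0.0 +y at0 78.9 dyaw 0.27 55 0.76
top z 0.0 -y at0 -81.9 dyaw -0.12 54 0.68
side z 0.012 +x at0 79.2 dyaw 0.11 40 0.43
side z 0.012 -x at0 -80.0 dyaw -0.22 45 0.46
side z 0.012 +y at0 81.4 dyaw 0.15 75 1.26
side z 0.012 -y at0 -79.4 dyaw 0.23 109 0.97
side z 0.0 +x at0 84.3 dyaw 0.5 40 0.63
side z 0.0 -x at0 -77.8 dyaw -0.09 45 0.46
side z 0.0 +y at0 87.9 dyaw 0.03 53 0.55
side z 0.0 -y at0 -74.9 dyaw 0.16 106 0.97
```

```bash
cat >> h.py <<'E'
def go(x,y,z,yaw,turn_first=True):
    "mm, deg; prints tool-z turn then tool-frame shift (tool kept vertical)"
    s=r.get_state(); M=rot(s["tcp_rot"]); p=np.array(s["tcp_pos"])*1000
    y0=np.degrees(np.arctan2(M[1,0],M[0,0])); a=np.radians(yaw); d=np.array([x,y,z])-p
    N=np.array([[np.cos(a),np.sin(a),0],[np.sin(a),-np.cos(a),0],[0,0,-1]])
    print("tcp",p.round(1),"yaw",y0.round(2),"tool z",M[:,2].round(4),"turn",round(y0-yaw,2),"then shift",(N.T@d).round(1),"| shift unturned",(M.T@d).round(1))
E
python3 - <<'E'
from h import *
go(470,-250,200,6.7); go(466,-12,120,6.7)
E
```

```text
tcp [ 214.2 -587.   231.1] yaw 20.05 tool z [-1.e-04  3.e-04 -1.e+00] turn 13.35 then shift [ 293.4 -304.9   31.1] | shift unturned [ 355.8 -228.9   31.2]
tcp [ 214.2 -587.   231.1] yaw 20.05 tool z [-1.e-04  3.e-04 -1.e+00] turn 13.35 then shift [ 317.2 -541.7  111.1] | shift unturned [ 433.6 -453.9  111.3]
```

servo_tool(
  plan=[0,0,0,0,0,6.7,60,0,0,0,0,0,6.65,60,20,-20,3,0,0,0,60,34,-36,4,0,0,0,60,34,-36,4,0,0,0,60,34,-36,4,0,0,0,60,34,-36,4,0,0,0,60,34,-36,4,0,0,0,60,34,-36,4,0,0,0,60,34,-36,4,0,0,0,60,34,-33,2,0,0,0,60,6,-48,14,0,0,0,60,6,-48,14,0,0,0,60,6,-48,14,0,0,0,60,4,-48,16,0,0,0,60,2,-45,20,0,0,0,60,0,0,0,0,0,0,60],
)

```text
clock: 2.52
tcp_pos: [0.4636, -0.008, 0.1193]
tcp_rot: [-0.001, 0.998, 0.062, -0.001]
wrist_force: [-0.6, -1.0, 0.7]
width: 0.0601
grasp_force: 0.0
```

```bash
python3 - <<'E'
from h import *
print(r.get_state()["clock"],r.get_state()["qpos"])
go(466,-12,120,6.7); go(466,-12,2,6.7)
T=r.capture("top");S=r.capture("side")
cv2.imwrite("pics/hov.png",np.hstack([T["image"][170:300,215:375],S["image"][150:280,160:320]])[:,:,::-1].repeat(2,0).repeat(2,1))
E
```

```text
2.525 [ 0.32460239  0.15680196 -0.40683262  1.93070284  0.06894029  1.06972599
 -1.55826295]
tcp [463.6  -8.  119.3] yaw 7.08 tool z [-0.0021  0.0012 -1.    ] turn 0.38 then shift [ 1.9  4.3 -0.7] | shift unturned [ 1.9  4.3 -0.7]
tcp [463.6  -8.  119.3] yaw 7.08 tool z [-0.0021  0.0012 -1.    ] turn 0.38 then shift [  1.9   4.3 117.3] | shift unturned [  2.1   4.4 117.3]
```

View pics/hov.png

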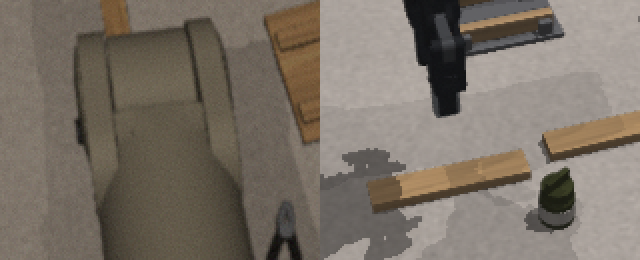

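The view shows the gripper hovering over strip a with one fingertip at about (445,110) in the picture, clear of the jar. I go down and grip.

servo_tool(
  plan=[2,4,30,0,0,0.4,60,0,0,30,0,0,0,60,0,0,30,0,0,0,60,0,0,18,0,0,0,60,0,0,9,0,0,0,60,0,0,0,0,0,0,60,0,0,0,0,0,0,20,0,0,0,0,0,0,20,0,0,0,0,0,0,20,0,0,0,0,0,0,20,0,0,0,0,0,0,20],
  force=40,
)

```text
clock: 4.0
tcp_pos: [0.4682, -0.0158, 0.0044]
tcp_rot: [0.0, 0.998, 0.055, 0.001]
wrist_force: [-1.4, -0.8, 5.8]
width: 0.0285
grasp_force: 39.7
```

```bash
python3 - <<'E'
from h import *
S=r.capture("side"); go(0,0,0,6.7)
f=lambda x:np.round(np.array(x)*1000,1)
m=wood(S); s=r.get_state(); print(s["wrist_force"],s["width"],s["grasp_force"])
for k in comps(m):
    rc=cv2.minAreaRect(k); print(np.round(rc[0],1),np.round(rc[1],1))
# strip a far top edge not visible behind finger: compare left/right end extremes
k=min(comps(m,100),key=lambda k:abs(k[:,0].mean(0)-[210,245]).sum())
P=k[:,0]; print(P[P[:,0].argmin()],P[P[:,0].argmax()],P[P[:,1].argmin()])
E
```

```text
tcp [468.2 -15.8   4.4] yaw 6.29 tool z [ 1.9e-03 -3.0e-04 -1.0e+00] turn -0.41 then shift [-463.2  -70.3    4.4] | shift unturned [-463.7  -67.     3.5]
[-1.01782194 -0.50966296  5.85779986] 0.028517898575654493 39.71988379955292
[296.2 349.8] [101.  106.4]
[203.  246.2] [15.3 36.3]
[248.4 236.6] [15.  32.2]
[309.1 214.7] [14.5 75. ]
[369.7 171.6] [15.2 17.4]
[259.  140.4] [12.8 32.7]
[234.  18.] [ 36. 114.]
[184 243] [221 250] [215 236]
```

servo_tool(
  plan=[0,0,-15,0,0,0,20,0,0,-40,0,0,0,20,0,0,-40,0,0,0,20,0,0,0,0,0,0,20],
)

```text
clock: 4.55
tcp_pos: [0.47, -0.0156, 0.1025]
tcp_rot: [0.001, 0.998, 0.055, 0.004]
wrist_force: [-0.9, 1.1, -1.3]
width: 0.0286
grasp_force: 39.8
```

```bash
python3 - <<'E'
from h import *
go(538.7,-210.4,60,15.5); print(r.get_state()["width"])
E
```

```text
tcp [470.  -15.6 102.5] yaw 6.31 tool z [ 7.4e-03 -7.0e-04 -1.0e+00] turn -9.19 then shift [ 14.2 206.1  42.5] | shift unturned [ 46.6 201.1  43.2]
0.028579081445344042
```

servo_tool(
  plan=[0,0,0,0,0,-9.2,20,2,20,0,0,0,0,20,2,35,0,0,0,0,20,2,40,0,0,0,0,20,2,40,0,0,0,0,20,2,35,5,0,0,0,20,2,20,15,0,0,0,20,2,16,22,0,0,0,20,0,0,0,0,0,0,20,0,0,0,0,0,0,20,0,0,0,0,0,0,20],
)

```text
clock: 5.92
tcp_pos: [0.5364, -0.21, 0.0573]
tcp_rot: [0.0, 0.991, 0.135, 0.001]
wrist_force: [0.3, -0.3, 1.1]
width: 0.0287
grasp_force: 39.8
```

```bash
python3 - <<'E'
from h import *
go(538.7,-210.4,29,15.5); print(r.get_state()["width"])
E
```

```text
tcp [ 536.4 -210.    57.3] yaw 15.51 tool z [ 1.3e-03 -2.0e-04 -1.0e+00] turn 0.01 then shift [ 2.1  1.  28.3] | shift unturned [ 2.1  1.  28.3]
0.028704424535737783
```

servo_tool(
  plan=[2,1,10,0,0,0,20,0,0,10,0,0,0,20,0,0,5,0,0,0,20,0,0,2,0,0,0,20,0,0,0,0,0,0,20,0,0,0,0,0,0,20],
)

```text
clock: 6.68
tcp_pos: [0.5383, -0.211, 0.0296]
tcp_rot: [0.0, 0.991, 0.135, 0.0]
wrist_force: [0.2, -0.2, 0.2]
width: 0.0286
grasp_force: 39.8
```

```bash
python3 - <<'E'
from h import *
go(538.7,-210.4,29,15.5); print(r.get_state()["wrist_force"])
S=r.capture("side"); cv2.imwrite("pics/low1.png",cv2.resize(S["image"][270:420,205:385],None,fx=4,fy=4)[:,:,::-1])
E
```

```text
tcp [ 538.3 -211.    29.6] yaw 15.49 tool z [ 5.e-04 -1.e-04 -1.e+00] turn -0.01 then shift [ 0.6 -0.4  0.6] | shift unturned [ 0.6 -0.4  0.6]
[ 0.17355743 -0.18518055  0.17896534]
```

View pics/low1.png

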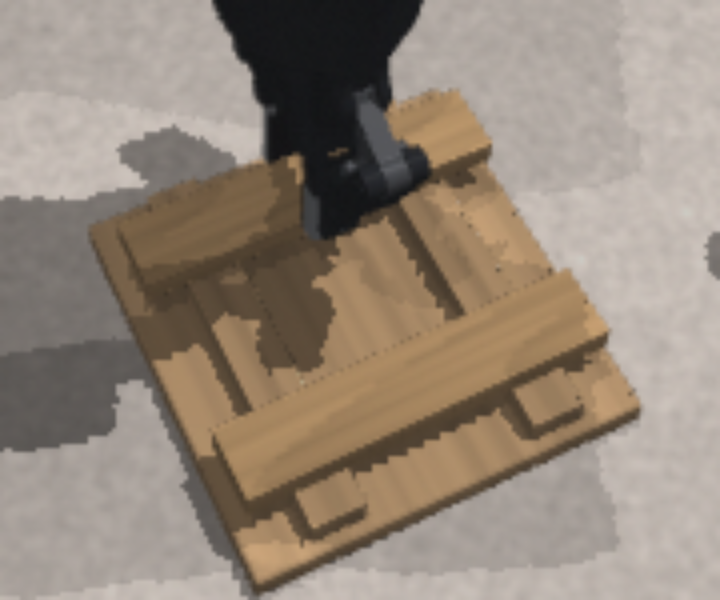

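The held strip lies parallel to the laid one: its ends are at about (130,255) and (475,125), and the laid strip's are at (230,470) and (590,305). I lower the last millimetre, release and rise.

servo_tool(
  plan=[0,0,1,0,0,0,20,0,0,0.5,0,0,0,20,0,0,0,0,0,0,36,0,0,0,0,0,0,50,0,0,0,0,0,0,50,0,0,-10,0,0,0,50,0,0,-25,0,0,0,50,0,0,-45,0,0,0,55,0,0,0,0,0,0,60,0,0,0,0,0,0,60],
)

```text
clock: 7.98
tcp_pos: [0.5381, -0.211, 0.1083]
tcp_rot: [0.0, 0.991, 0.135, 0.0]
wrist_force: [-1.0, 0.8, -1.0]
width: 0.0597
grasp_force: 0.0
```

```bash
python3 - <<'E'
from h import *
go(637.2,26.6,100,8.1)
E
```

```text
tcp [ 538.1 -211.   108.3] yaw 15.49 tool z [ 7.e-04 -3.e-04 -1.e+00] turn 7.39 then shift [ 131.6 -221.2    8.3] | shift unturned [ 158.9 -202.5    8.3]
```

servo_tool(
  plan=[0,0,0,0,0,7.4,60,14,-22,0,0,0,0,60,24,-40,0,0,0,0,60,26,-44,0,0,0,0,60,26,-44,0,0,0,0,60,24,-40,0,0,0,0,60,17,-31,8,0,0,0,60,0,0,20,0,0,0,60,0,0,0,0,0,0,60,0,0,0,0,0,0,60],
)

```text
clock: 9.22
tcp_pos: [0.6363, 0.0243, 0.0796]
tcp_rot: [0.0, 0.998, 0.069, -0.0]
wrist_force: [-0.2, -0.6, 1.3]
width: 0.06
grasp_force: 0.0
```

```bash
python3 - <<'E'
from h import *
go(637.2,26.6,3,8.1)
E
```

```text
tcp [636.3  24.3  79.6] yaw 7.96 tool z [-9.e-04 -9.e-04 -1.e+00] turn -0.14 then shift [ 1.2 -2.1 76.6] | shift unturned [ 1.3 -2.2 76.6]
```

servo_tool(
  plan=[1,-1,20,0,0,0,60,0,0,26,0,0,0,60,0,0,20,0,0,0,60,0,0,8,0,0,0,60,0,0,2,0,0,0,60,0,0,0,0,0,0,45,0,0,0,0,0,0,20,0,0,0,0,0,0,20,0,0,0,0,0,0,20,0,0,0,0,0,0,20],
)

```text
clock: 10.48
tcp_pos: [0.6384, 0.0276, 0.005]
tcp_rot: [-0.0, 0.998, 0.071, 0.001]
wrist_force: [-0.6, 0.2, 5.7]
width: 0.0287
grasp_force: 40.1
```

```bash
python3 - <<'E'
from h import *
go(637.2,26.6,3,8.1)
S=r.capture("side")
for k in comps(wood(S)):
    rc=cv2.minAreaRect(k); P=k[:,0]; print(np.round(rc[0],1),np.round(rc[1],1),P[:,0].min(),P[:,0].max(),P[:,1].min(),P[:,1].max())
E
```

```text
tcp [638.4  27.6   5. ] yaw 8.09 tool z [ 2.1e-03  1.0e-04 -1.0e+00] turn -0.01 then shift [-1.3  0.8  2. ] | shift unturned [-1.3  0.8  2. ]
[296.2 349.8] [101.  106.4] 228 364 293 417
[290.4 218.6] [14.4 37. ] 271 307 208 229
[331.9 209. ] [14.1 27.8] 320 346 200 219
[370.  171.1] [14.3 18.3] 362 376 161 180
[250.9 162.8] [ 9.4 50. ] 226 275 154 169
[242.7 143.6] [12.9 65.8] 210 274 132 156
[192.3  37.4] [66.7 30.9] 164 229 10 43
```

servo_tool(
  plan=[0,0,-15,0,0,0,20,0,0,-40,0,0,0,20,0,0,-45,0,0,-8,20,0,0,0,0,0,-10,20,0,0,0,0,0,-10,20,0,0,0,0,0,-10,20],
)

```text
clock: 11.28
tcp_pos: [0.6375, 0.0273, 0.1048]
tcp_rot: [0.0, 0.919, 0.394, 0.0]
wrist_force: [-0.6, -0.2, -0.6]
width: 0.0287
grasp_force: 39.6
```

```bash
python3 - <<'E'
from h import *
go(637.2,26.6,110,8.1); print(r.get_state()["qpos"])
T=r.capture("top");S=r.capture("side")
a=cv2.resize(T["image"][155:245,340:440],(400,360),interpolation=cv2.INTER_CUBIC);b=cv2.resize(S["image"][285:420,220:370],(400,360),interpolation=cv2.INTER_CUBIC)
cv2.imwrite("pics/low2.png",np.hstack([a,b])[:,:,::-1])
E
```

```text
tcp [637.5  27.3 104.8] yaw 46.42 tool z [ 5.e-04 -2.e-04 -1.e+00] turn 38.32 then shift [-0.4  0.7 -5.2] | shift unturned [-0.7  0.3 -5.2]
[ 0.24161893  0.54146436 -0.4733651   1.48007747  0.25708243  1.18140559
 -1.03198365]
```

View pics/low2.png

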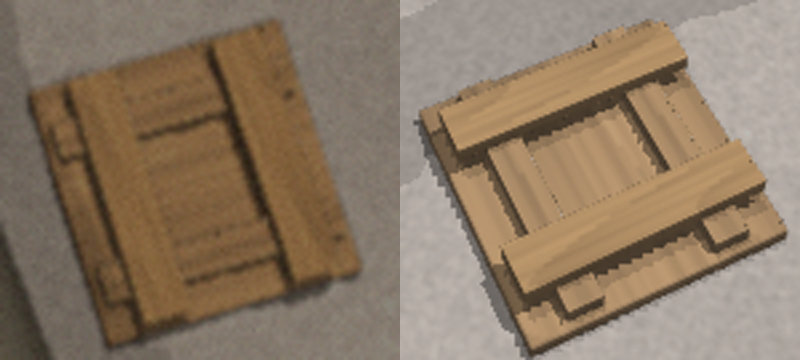

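The second strip rests on both runners, parallel to the laid one. In the right-hand crop its far top corners are at (440,110) and (665,22). The laid strip's far corners are at (502,242) and (742,140).

```bash
python3 - <<'E'
from h import *
S=r.capture("side"); a=np.radians(15.5); Rm=np.array([[np.cos(a),np.sin(a)],[-np.sin(a),np.cos(a)]])
for n,ps in(("new",[(440,110),(665,22),(688,55),(457,150)]),("laid",[(502,242),(742,140),(765,182),(522,292)])):
    G=np.array([Rm@(cast(S,(220+(p[0]-400)/2.667,285+p[1]/2.667),.036)[:2]*1000+[0,4]-[548.2,-254.5]) for p in ps]); print(n,G.round(1).tolist(),G.mean(0).round(1))
go(503,-265.5,80,105.5)
go(591.6,-242.5,80,105.5)
E
```

```text
new [[-71.4, 60.6], [76.9, 59.4], [77.6, 32.6], [-72.6, 32.5]] [ 2.6 46.3]
laid [[-72.4, -28.9], [76.7, -30.5], [74.5, -58.6], [-74.4, -58.6]] [  1.1 -44.1]
tcp [637.5  27.3 104.4] yaw 45.91 tool z [ 2.e-04  3.e-04 -1.e+00] turn -59.59 then shift [-246.3 -207.8   24.4] | shift unturned [-303.9  107.1   24.3]
tcp [637.5  27.3 104.4] yaw 45.91 tool z [ 2.e-04  3.e-04 -1.e+00] turn -59.59 then shift [-247.8 -116.3   24.4] | shift unturned [-225.8  154.8   24.3]
```

servo_tool(
  plan=[0,0,0,0,0,-9.9,20,0,0,0,0,0,-9.9,20,0,0,0,0,0,-9.9,20,0,0,0,0,0,-9.9,20,0,0,0,0,0,-10,20,0,0,0,0,0,-10,20,-20,-9,0,0,0,0,20,-40,-18,0,0,0,0,20,-44,-21,0,0,0,0,20,-44,-21,0,0,0,0,20,-44,-21,0,0,0,0,20,-35,-17,0,0,0,0,20,-20,-9,6,0,0,0,20,0,0,18,0,0,0,20,0,0,0,0,0,0,20,0,0,0,0,0,0,20],
)

```text
clock: 13.42
tcp_pos: [0.5932, -0.2391, 0.0797]
tcp_rot: [-0.0, 0.603, 0.798, 0.001]
wrist_force: [0.3, 0.7, -0.2]
width: 0.0289
grasp_force: 39.6
```

```bash
python3 - <<'E'
from h import *
go(592.1,-241.7,42,105.5)
E
```

```text
tcp [ 593.2 -239.1   79.7] yaw 105.84 tool z [-2.0e-04  1.4e-03 -1.0e+00] turn 0.34 then shift [-2.2 -1.7 37.7] | shift unturned [-2.2 -1.7 37.7]
```

servo_tool(
  plan=[-1,-1,14,0,0,0.2,20,0,0,14,0,0,0,20,0,0,6,0,0,0,20,0,0,0,0,0,0,20,0,0,0,0,0,0,20],
)

```text
clock: 14.05
tcp_pos: [0.5922, -0.243, 0.0462]
tcp_rot: [0.0, 0.605, 0.796, 0.0]
wrist_force: [-0.2, 0.0, -0.8]
width: 0.0285
grasp_force: 39.6
```

```bash
python3 - <<'E'
from h import *
go(592.1,-241.7,42,105.5)
E
```

```text
tcp [ 592.2 -243.    46.2] yaw 105.49 tool z [ 6.e-04 -1.e-04 -1.e+00] turn -0.01 then shift [1.3 0.2 4.2] | shift unturned [1.3 0.2 4.2]
```

servo_tool(
  plan=[1,0,3,0,0,0,20,0,0,1.5,0,0,0,20,0,0,1,0,0,0,20,0,0,0,0,0,0,20],
)

```text
clock: 14.55
tcp_pos: [0.5917, -0.2419, 0.0411]
tcp_rot: [0.0, 0.605, 0.796, -0.0]
wrist_force: [-3.4, 1.0, 4.9]
width: 0.0282
grasp_force: 40.1
```

```bash
python3 - <<'E'
from h import *
go(592.1,-241.7,42,105.5);print(r.get_state()["wrist_force"])
E
```

```text
tcp [ 591.7 -241.9   41.1] yaw 105.5 tool z [ 2.e-04 -2.e-04 -1.e+00] turn -0.0 then shift [ 0.1  0.4 -0.9] | shift unturned [ 0.1  0.4 -0.9]
[-3.42343142  1.04022202  4.88495765]
```

Contact at 4.9 N, so the strip is seated. I release and rise.

servo_tool(
  plan=[0,0,-0.5,0,0,0,32,0,0,0,0,0,0,42,0,0,0,0,0,0,48,0,0,0,0,0,0,48,0,0,-10,0,0,0,48,0,0,-30,0,0,0,48,0,0,-45,0,0,0,40,0,0,0,0,0,9.9,40,0,0,0,0,0,9.9,40,0,0,0,0,0,9.9,40,0,0,0,0,0,9.9,40],
)

```text
clock: 15.92
tcp_pos: [0.5919, -0.2419, 0.1267]
tcp_rot: [0.0, 0.841, 0.542, 0.0]
wrist_force: [-0.3, 0.8, -0.1]
width: 0.04
grasp_force: 0.0
```

```bash
python3 - <<'E'
from h import *
T=r.capture("top"); f=lambda x:np.round(x*1000,1)
print("edge strip top",f(cast(T,(173.6,208.3),.034)))
go(535,252.5,110,8.1); print(r.get_state()["width"])
E
```

```text
edge strip top [535.1 254.3  34. ]
tcp [ 592.  -241.7  126.8] yaw 65.11 tool z [ 0.0011  0.     -1.    ] turn 57.01 then shift [  13.2 -497.3   16.8] | shift unturned [ 424.3 -259.7   16.7]
0.039943589298571704
```

servo_tool(
  plan=[0,0,0,0,0,9.5,40,0,0,0,0,0,9.5,40,0,0,0,0,0,9.5,40,0,0,0,0,0,9.5,40,0,0,0,0,0,9.5,40,0,0,0,0,0,9.5,40,2,-25,0,0,0,0,40,2,-45,0,0,0,0,40,2,-55,0,0,0,0,40,2,-55,0,0,0,0,40,2,-55,0,0,0,0,40,2,-55,0,0,0,0,40,2,-55,0,0,0,0,40,0,-55,0,0,0,0,40,0,-50,0,0,0,0,40,0,-32,0,0,0,0,40,0,-15,20,0,0,0,40,0,0,20,0,0,0,40,0,0,0,0,0,0,40,0,0,0,0,0,0,40],
)

```text
clock: 18.48
tcp_pos: [0.5292, 0.2502, 0.0859]
tcp_rot: [0.0, 0.997, 0.077, -0.0]
wrist_force: [-0.7, 0.1, 0.6]
width: 0.0402
grasp_force: 0.0
```

```bash
python3 - <<'E'
from h import *
go(535.5,253,21,8.1)
print(r.get_state()["qpos"])
T=r.capture("top");S=r.capture("side")
a=cv2.resize(T["image"][155:245,340:440],(400,360),interpolation=cv2.INTER_CUBIC);b=cv2.resize(S["image"][285:420,220:370],(400,360),interpolation=cv2.INTER_CUBIC)
d=cv2.resize(S["image"][80:200,190:290],(300,360),interpolation=cv2.INTER_CUBIC)
cv2.imwrite("pics/far.png",np.hstack([b,d])[:,:,::-1])
E
```

```text
tcp [529.2 250.2  85.9] yaw 8.84 tool z [-0.e+00 -3.e-04 -1.e+00] turn 0.74 then shift [ 6.7 -1.9 64.9] | shift unturned [ 6.7 -1.8 64.9]
[-0.10916321  0.46036338 -0.50210292  1.65023629  0.24337111  1.09378676
 -2.09630509]
```

View pics/far.png

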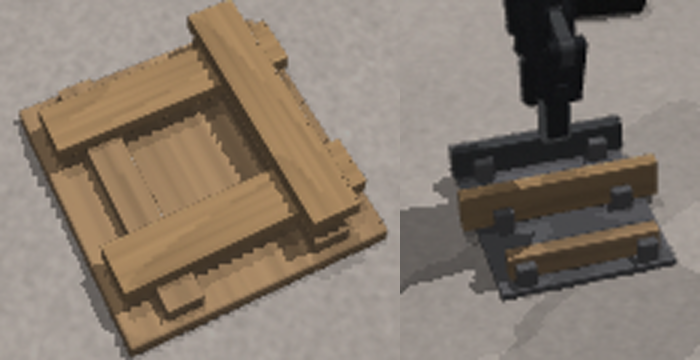

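The far top strip lies across both lower strips at (190,10)–(350,210) in the picture. The gripper hovers over the rack, lined up with the edge strip.

servo_tool(
  plan=[3.5,-1,0,0,0,0.7,40,3,-1,10,0,0,0,40,0,0,0,0,0,0,40,0,0,0,0,0,0,40],
)

```text
clock: 19.08
tcp_pos: [0.5346, 0.2542, 0.0756]
tcp_rot: [0.0, 0.997, 0.072, -0.0]
wrist_force: [-0.2, 0.8, 0.2]
width: 0.0399
grasp_force: 0.0
```

```bash
python3 - <<'E'
from h import *
go(535.5,253,21,8.1)
E
```

```text
tcp [534.6 254.2  75.6] yaw 8.21 tool z [-5.e-04 -1.e-04 -1.e+00] turn 0.11 then shift [ 0.7  1.3 54.6] | shift unturned [ 0.8  1.3 54.6]
```

servo_tool(
  plan=[0.5,1,20,0,0,0,40,0,0,20,0,0,0,40,0,0,10,0,0,0,40,0,0,4,0,0,0,40,0,0,0,0,0,0,40,0,0,0,0,0,0,26,0,0,0,0,0,0,18,0,0,0,0,0,0,13,0,0,0,0,0,0,5,0,0,0,0,0,0,5,0,0,0,0,0,0,5],
  force=25,
)

```text
clock: 20.45
tcp_pos: [0.5357, 0.2533, 0.0223]
tcp_rot: [-0.0, 0.997, 0.071, 0.0]
wrist_force: [-0.9, 0.1, 5.1]
width: 0.0114
grasp_force: 27.0
```

```bash
python3 - <<'E'
from h import *
go(535.5,253,21,8.1)
S=r.capture("side")
for k in comps(wood(S),100):
    rc=cv2.minAreaRect(k); P=k[:,0]; print(np.round(rc[0],1),np.round(rc[1],1),P[:,0].min(),P[:,0].max())
E
```

```text
tcp [535.7 253.3  22.3] yaw 8.19 tool z [ 7.e-04  2.e-04 -1.e+00] turn 0.09 then shift [-0.3  0.3  1.3] | shift unturned [-0.3  0.3  1.3]
[295.  347.4] [106.4 106.4] 228 364
[369.7 171.6] [15.6 16.5] 362 376
[251.  162.8] [ 9.4 50.2] 226 275
[242.5 143.5] [13.  66.2] 210 274
[275.   17.5] [35. 32.] 259 291
[188.5  19.8] [43.  50.4] 164 215
```

servo_tool(
  plan=[0,0,-10,0,0,0,5,0,0,-30,0,0,0,5,0,0,-45,0,0,0,5,0,0,-25,0,0,0,5,-7,30,0,0,0,0,5,-10,45,0,0,0,0,5,-10,50,0,0,0,0,5,-10,50,0,0,0,0,5,-10,44,0,0,0,0,5,0,0,0,-8,0,0,5,0,0,0,-8,0,0,5,0,0,0,-8,0,0,5,0,0,0,-8,0,0,5,0,0,0,-8,0,0,5,0,0,0,0,0,0,5,0,0,0,0,0,0,5],
  force=40,
)

```text
clock: 22.5
tcp_pos: [0.5203, 0.0293, 0.132]
tcp_rot: [0.34, 0.938, 0.067, 0.024]
wrist_force: [0.3, -1.0, 0.1]
width: 0.0109
grasp_force: 42.1
```

```bash
python3 - <<'E'
from h import *
s=r.get_state();M=rot(s["tcp_rot"]);p=np.array(s["tcp_pos"])*1000
print(p.round(1),M.round(3),s["qpos"],s["width"])
print("down to 19:",(M.T@np.array([0,0,19-p[2]])).round(1))
E
```

```text
[520.3  29.3 132. ] [[ 0.99   0.109  0.091]
 [ 0.142 -0.76  -0.634]
 [-0.     0.641 -0.768]] [-0.22023821  0.4225119  -0.398611    1.77892443  0.77687663  1.42137699
 -2.3467229 ] 0.010918466327490616
down to 19: [  0.  -72.4  86.8]
```

servo_tool(
  plan=[0,-14,17,0,0,0,5,0,-18,22,0,0,0,5,0,-18,22,0,0,0,5,0,-14,17,0,0,0,5,0,-8,9,0,0,0,5,0,0,0,0,0,0,5,0,0,0,0,0,0,5],
)

```text
clock: 23.38
tcp_pos: [0.5208, 0.0293, 0.0196]
tcp_rot: [0.341, 0.937, 0.067, 0.025]
wrist_force: [-0.0, 0.3, -0.4]
width: 0.0106
grasp_force: 42.1
```

```bash
python3 - <<'E'
from h import *
s=r.get_state();M=rot(s["tcp_rot"]);p=np.array(s["tcp_pos"])*1000
print(p.round(1),s["wrist_force"])
print("down to 17:",(M.T@np.array([0,0,17-p[2]])).round(1))
S=r.capture("side");cv2.imwrite("pics/tilt.png",cv2.resize(S["image"][150:270,190:350],(640,480),interpolation=cv2.INTER_CUBIC)[:,:,::-1])
E
```

```text
[520.8  29.3  19.6] [-0.00639025  0.28988548 -0.40065085]
down to 17: [-0.  -1.7  2. ]
```

View pics/tilt.png

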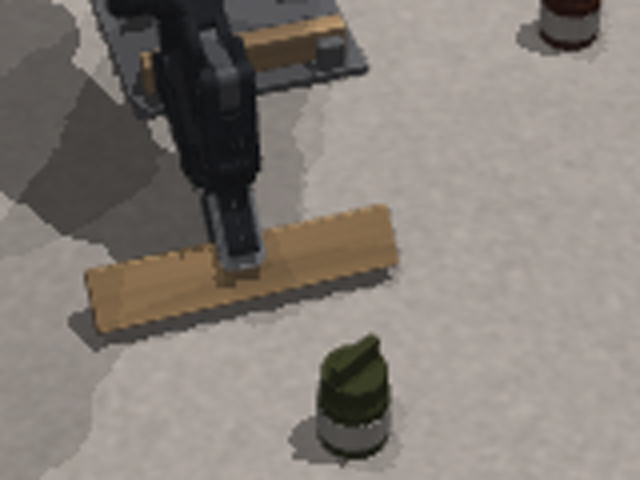

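The strip is held leaning about 40° toward +y just above clear bench, from (90,300) to (395,230) in the picture, with the jar clear of it. I touch down, open slightly and withdraw along the fingers so that it drops flat on the bench.

servo_tool(
  plan=[0,-1.5,2,0,0,0,5,0,0,0,0,0,0,5,0,0,0,0,0,0,20,0,0,-2,0,0,0,20,0,0,-4,0,0,0,22,0,0,-8,0,0,0,22,0,0,-12,0,0,0,25,0,0,-20,0,0,0,25,0,0,-40,0,0,0,40,0,0,-40,0,0,0,60,0,0,0,8,0,0,60,0,0,0,8,0,0,60,0,0,0,8,0,0,60,0,0,0,8,0,0,60,0,0,0,8,0,0,60,0,0,0,0,0,0,60],
)

```text
clock: 25.42
tcp_pos: [0.5097, 0.106, 0.1141]
tcp_rot: [0.0, 0.998, 0.068, 0.001]
wrist_force: [-0.1, 0.6, -0.6]
width: 0.06
grasp_force: 0.0
```

```bash
python3 - <<'E'
from h import *
f=lambda x:np.round(np.array(x)*1000,1)
go(520,30,60,8)
for n in("top","side"):
    c=r.capture(n); m=wood(c)
    lab,L,st,ce=cv2.connectedComponentsWithStats(m)
    for i in range(1,lab):
        if 150<st[i,4]<1400:
            ys,xs=np.nonzero(L==i); g=np.array([cast(c,p,.009)[:2] for p in np.stack([xs,ys],1).astype(float)]); w,v=np.linalg.eigh(np.cov(g.T)); d=v[:,1]*np.sign(v[0,1])
            print(n,np.round(ce[i],1),f(g.mean(0)),"yaw",np.round(np.degrees(np.arctan2(d[1],d[0])),1),"LxW",f(np.sqrt(12*w[::-1])))
E
```

```text
tcp [509.7 106.  114.1] yaw 7.85 tool z [ 1.4e-03 -6.0e-04 -1.0e+00] turn -0.15 then shift [-0.4 76.7 54.1] | shift unturned [-0.2 76.7 54.2]
top [266.5 212.5] [524.  38.] yaw 9.6 LxW [146.5  26.7]
side [273.   17.4] [719.9 898.5] yaw 80.8 LxW [250.5 111.5]
side [260.5 159.2] [570.3 206.4] yaw 13.0 LxW [64.9 25.1]
side [369.6 171.9] [793.1 125.9] yaw 69.1 LxW [54.6 27.6]
side [248.4 217.7] [519.6  34.5] yaw 8.2 LxW [150.   37.8]
```

servo_tool(
  plan=[2,20,10,0,0,0,60,0,30,20,0,0,0,60,0,18,20,0,0,0,60,0,0,10,0,0,0,60,0,0,0,0,0,0,60,0,0,0,0,0,0,60],
)

```text
clock: 26.28
tcp_pos: [0.5207, 0.0436, 0.0536]
tcp_rot: [-0.0, 0.997, 0.073, 0.0]
wrist_force: [0.4, -0.3, 0.2]
width: 0.0599
grasp_force: 0.0
```

```bash
python3 - <<'E'
from h import *
go(520.5,38.5,4,8.2)
E
```

```text
tcp [520.7  43.6  53.6] yaw 8.33 tool z [ 9.e-04  5.e-04 -1.e+00] turn 0.13 then shift [-0.9  5.1 49.6] | shift unturned [-0.9  5.1 49.6]
```

Grip, lift, and turn toward yaw 105.5 on the way up.

servo_tool(
  plan=[-0.5,4.5,20,0,0,0,60,0,0,18,0,0,0,60,0,0,10,0,0,0,60,0,0,1.5,0,0,0,60,0,0,0,0,0,0,60,0,0,0,0,0,0,40,0,0,0,0,0,0,20,0,0,0,0,0,0,20,0,0,0,0,0,0,20,0,0,0,0,0,0,20],
)

```text
clock: 27.52
tcp_pos: [0.5211, 0.0375, 0.0042]
tcp_rot: [0.0, 0.997, 0.071, 0.001]
wrist_force: [-1.4, -0.5, 5.4]
width: 0.0285
grasp_force: 40.0
```

```bash
python3 - <<'E'
from h import *
go(520.5,38.5,4,8.2)
S=r.capture("side")
for k in comps(wood(S)):
    rc=cv2.minAreaRect(k); P=k[:,0]; print(np.round(rc[0],1),np.round(rc[1],1),P[:,0].min(),P[:,0].max())
E
```

```text
tcp [521.1  37.5   4.2] yaw 8.19 tool z [ 0.0013  0.     -1.    ] turn -0.01 then shift [-0.5 -1.   0.2] | shift unturned [-0.5 -1.   0.2]
[294.9 347.6] [106.4 106.5] 228 364
[229.  222.5] [14.4 35.4] 211 246
[272.  212.7] [14.1 29.5] 259 287
[369.7 171.6] [15.2 17.4] 362 376
[266.5  16.5] [33. 49.] 242 291
```

servo_tool(
  plan=[0,0,-15,0,0,0,20,0,0,-40,0,0,0,20,0,0,-45,0,0,0,20,0,0,0,0,0,-9.7,20,0,0,0,0,0,-9.7,20,0,0,0,0,0,-9.7,20,0,0,0,0,0,-9.7,20,0,0,0,0,0,-9.7,20,0,0,0,0,0,-9.7,20,0,0,0,0,0,-9.7,20,0,0,0,0,0,-9.7,20,0,0,0,0,0,-9.7,20,0,0,0,0,0,-9.8,20,0,0,0,0,0,0,20,0,0,0,0,0,0,20],
)

```text
clock: 29.45
tcp_pos: [0.5206, 0.0374, 0.1038]
tcp_rot: [0.0, 0.608, 0.794, 0.0]
wrist_force: [-0.1, 0.1, -0.3]
width: 0.0286
grasp_force: 39.6
```

```bash
python3 - <<'E'
from h import *
go(505.3,-265.7,80,105.5)
S=r.capture("side") # far strip check via top-face corners from the earlier crop (far.png)
a=np.radians(15.5); Rm=np.array([[np.cos(a),np.sin(a)],[-np.sin(a),np.cos(a)]])
for p in [(187,15),(237,-2),(361,190),(314,224)]:
    print((Rm@(cast(S,(220+p[0]/2.667,285+p[1]/2.667),.048)[:2]*1000+[0,4]-[548.7,-253.7])).round(1))
E
```

```text
tcp [520.6  37.4 103.8] yaw 105.07 tool z [ 3.e-04 -0.e+00 -1.e+00] turn -0.43 then shift [-288.   -95.7   23.8] | shift unturned [-288.7  -93.6   23.8]
[31.1 76.1]
[64.4 74.4]
[ 64.3 -67.4]
[ 31.  -73.8]
```

servo_tool(
  plan=[0,0,0,0,0,-0.4,20,-20,-7,0,0,0,0,20,-40,-13,0,0,0,0,20,-45,-15,0,0,0,0,20,-45,-15,0,0,0,0,20,-45,-15,0,0,0,0,20,-45,-15,0,0,0,0,20,-30,-10,0,0,0,0,20,-18,-6,8,0,0,0,20,0,0,16,0,0,0,20,0,0,0,0,0,0,20,0,0,0,0,0,0,20,0,0,0,0,0,0,20],
)

```text
clock: 31.12
tcp_pos: [0.5066, -0.2647, 0.0799]
tcp_rot: [0.0, 0.603, 0.798, 0.0]
wrist_force: [0.4, 0.2, -0.7]
width: 0.0287
grasp_force: 39.6
```

```bash
python3 - <<'E'
from h import *
go(505.3,-265.7,42,105.5)
E
```

```text
tcp [ 506.6 -264.7   79.9] yaw 105.79 tool z [ 7.e-04 -1.e-04 -1.e+00] turn 0.29 then shift [-0.6 -1.5 37.9] | shift unturned [-0.6 -1.5 37.9]
```

servo_tool(
  plan=[-0.5,-1,14,0,0,0.2,20,0,0,12,0,0,0,20,0,0,6,0,0,0,20,0,0,2,0,0,0,20,0,0,0,0,0,0,20,0,0,0,0,0,0,20],
)

```text
clock: 31.88
tcp_pos: [0.5055, -0.2665, 0.0458]
tcp_rot: [0.0, 0.605, 0.796, 0.0]
wrist_force: [0.3, 0.3, -0.4]
width: 0.0287
grasp_force: 39.6
```

```bash
python3 - <<'E'
from h import *
go(505.3,-265.7,41,105.5); print(r.get_state()["wrist_force"])
E
```

```text
tcp [ 505.5 -266.5   45.8] yaw 105.5 tool z [ 6.e-04 -1.e-04 -1.e+00] turn -0.0 then shift [0.8 0.  4.8] | shift unturned [0.8 0.  4.8]
[ 0.33841085  0.25664502 -0.42391558]
```

servo_tool(
  plan=[1,0,3,0,0,0,20,0,0,1.5,0,0,0,20,0,0,1,0,0,0,20,0,0,0,0,0,0,20],
)

```text
clock: 32.38
tcp_pos: [0.5048, -0.2654, 0.0402]
tcp_rot: [-0.0, 0.605, 0.796, -0.0]
wrist_force: [-2.4, 0.0, 4.9]
width: 0.0289
grasp_force: 40.1
```

servo_tool(
  plan=[0,0,-0.5,0,0,0,32,0,0,0,0,0,0,42,0,0,0,0,0,0,48,0,0,0,0,0,0,48,0,0,-10,0,0,0,48,0,0,-30,0,0,0,48,0,0,-45,0,0,0,48,0,-30,-25,0,0,0,48,-30,-30,-25,0,0,0,48,40,-20,0,0,0,0,48,50,0,0,0,0,0,48,50,0,0,0,0,0,48,50,0,0,0,0,0,48,50,0,0,0,0,0,48,50,0,0,0,0,0,48,0,0,0,0,0,0,48],
)

```text
clock: 34.38
tcp_pos: [0.358, -0.0335, 0.1761]
tcp_rot: [0.001, 0.603, 0.798, -0.001]
wrist_force: [0.3, -1.6, -0.5]
width: 0.0476
grasp_force: 0.0
```

```bash
python3 - <<'E'
from h import *
T=r.capture("top");S=r.capture("side")
a=cv2.resize(T["image"][145:255,335:445],(400,400),interpolation=cv2.INTER_CUBIC);b=cv2.resize(S["image"][280:420,220:360],(400,400),interpolation=cv2.INTER_CUBIC)
cv2.imwrite("pics/end.png",np.hstack([a,b])[:,:,::-1]); print(r.get_state()["tcp_pos"])
E
```

```text
[ 0.35860144 -0.03645866  0.17602817]
```

View pics/end.png

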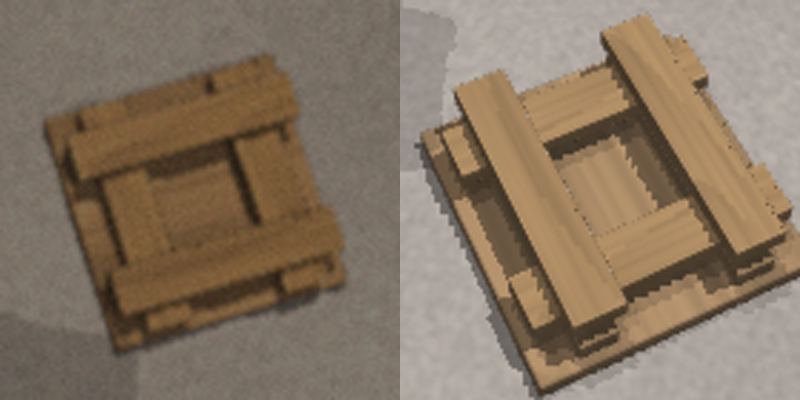

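The final views show both top strips flat across both lower strips, parallel, and above the runners. In the side crop they run from (455,90) to (625,300) and from (602,35) to (785,235).

```bash
python3 - <<'E'
from h import *
S=r.capture("side"); a=np.radians(15.5); Rm=np.array([[np.cos(a),np.sin(a)],[-np.sin(a),np.cos(a)]])
for ps in([(55,90),(100,69),(227,303),(175,325)],[(202,35),(247,13),(387,232),(337,253)]):
    G=np.array([Rm@(cast(S,(220+p[0]/2.857,280+p[1]/2.857),.048)[:2]*1000+[0,4]-[548.7,-253.7]) for p in ps]); print(G.round(1).tolist(),G.mean(0).round(1))
E
```

```text
[[-58.4, 74.3], [-30.7, 76.4], [-30.1, -73.2], [-57.8, -72.4]] [-44.2   1.3]
[[30.5, 72.8], [60.6, 75.6], [60.2, -74.2], [31.6, -73.3]] [45.7  0.2]
```

Both top strips measure within about 1.5 mm of their places, so I hand the job in.

```bash
python3 -c "
from rig import r
print(r.finish_job())"
```

```text
the job is handed in; nothing more can be done
None
```

The drying stack is complete and handed in at about 34 s: the lower layer was filled first, and both top strips lie flat above the runners, measured within about 1.5 mm of their places.

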